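Close the cam-locked jig on a gilded block

TASK

Clamp the small gilded block in the wooden jig, pushing with the fingertips. First push the cam's lever round until the red cam's low point faces the slide's follower arm (the lever then lies along the white line on the base), and only then push the slide forward by its upright blue plate until the jaw holds the block square and snug against the fence. Leave the lever on the line, do not touch the gilded block itself, and do not disturb the things standing round the jig.

Things in the scene. Friction and masses are not known exactly. Their poses are not given: they have to be found in the camera images.
- jig: plywood jig base fixed to the table, 250 x 215 x 15 mm. Origin on its underside, 7.5 mm to the -y side of the board's middle; x is the direction the slide is pushed (from the blue push plate towards the fence), z up. On it: the wooden fence across x at x = 85 to 101 mm, y = -86 to 6 mm, top 49 mm above the table; the slide runs along y = -40 mm; the cam pivot at x = 1.5 mm, y = 55 mm; a white index line from the cam along +x at y = 55 mm (x = 54 to 120 mm)
- fence_face (a point): centre of the fence's clamping face (the face towards the slide), 24 mm above the table; axes as the jig's
- cam_pivot (a point): point on the cam's vertical pivot axis, at the top face of the cam disc, 33 mm above the table; axes as the jig's
- cam (a joint): angle of the cam in rad, counter-clockwise from above positive, range -0.7 to 2.7. 0 = low point faces the follower arm, and the lever points along the jig's +x over the white line. At other angles the lever points at this angle from the jig's x. The cam is a red disc of radius 32 mm whose centre lies 11.5 mm off the pivot, on the lever's side; the low point opposite carries a white dot. It stays where it is left; turning it takes about 3 N at the post. There is no stop at 0
- cam_post (a point): middle of the black upright grip post at the lever's end, 70 mm from the pivot and 71 mm above the table. Post diameter 18 mm, black grip from 50 to 84 mm above the table; the lever under it is 14 mm wide, its top 41 mm above the table
- slide (a joint): travel of the slide in m, 0 = fully back, grows along the jig's +x, range 0 to 0.0255; about 0.024 when the block is clamped. Sliding takes about 3 N and it stays where it is left. Its dark follower arm reaches out to the cam's side at x = -59 to -45 mm in the jig (slide at 0), up to y = 82 mm, top 36 mm above the table. The cam blocks it early while the cam is turned off its low point (at 1.5 rad after 15 mm of travel, at 2.4 rad after 6 mm)
- push_face (a point): point on the rear face of the slide's upright blue push plate, on its centre line, 57 mm above the table; the plate is 50 mm wide (jig y), 12 mm thick, from 37 to 77 mm above the table; push it along the jig's +x. Axes as the jig's
- gilt_block: small block with a gilded top, 45 (x) x 75 (y) x 18 mm, loose on the jig base (15 mm above the table) between jaw and fence; origin in the centre of its underside. The jaw pushes it to the fence, where its origin is 22.5 mm short of the fence face. Not to be touched
- powder_vial: bystander: glass vial with cork, 29 mm across, 66 mm high, upright behind the fence; origin under its centre
- slip_stone: bystander: grey stone 58 x 22 x 14 mm beyond the jig's far edge; origin under its centre
- sand_block: bystander: sanding block 46 x 71 x 23 mm beside the jig on its -y side; origin under its centre
- agate_burnisher: bystander: burnisher with dark handle, 178 mm long (its y), 22 mm high, lying beside the jig on the cam's side; origin under its centre
- gilt_finial: bystander: turned gilt finial 196 mm long (its y), 38 mm across, lying on the -y side of the jig; origin under its centre

How it is judged:
By the outcome, as a careful person would: the job done as asked, in the order asked, and still so for the second after the job is handed in, with the robot touching nothing.
It also fails if it takes over 58 s, if anything falls off the work surface, if the arm or the gripper's body presses on something with over 40 N, if the wrist force passes 120 N, or if a joint passes its speed limit or range.

ROBOT

A 6-joint arm with a two-finger parallel gripper is mounted at the origin on a cart in front of the work surface, level with it; the furniture and walls round the work are solid. World frame = base frame: x ahead of the robot, y to its left, z up, the work surface at z = 0. Lengths are in m, angles in rad, forces in N, time in s.
With the tool pointing down it reaches from about 0.35 to 0.975 m from the base axis. Payload 4.9 kg.
Tool frame: the origin (TCP) lies on the mounting face of the last link; the fingertips stand 173 mm ahead of it and the grasp point (between the pads) lies 155 mm ahead of it; z points along the fingers, y is the line along which they close (so a half turn about z gives the same grasp; the last joint's range is limited). The gripper opens to 85 mm and grips with 20 to 120 N. Pads are 22 mm wide; open, the fingers measure 114 mm over their backs; the gripper's body (76 mm by 85 mm) begins 54 mm behind the grasp point. The pads swing forward as they close: fully open they stand 13 mm farther back than shut.
Start: joints at [-1.438, 0.053, 1.613, -0, 1.476, -0.119], TCP at [0.156, -0.605, 0.405] pointing down, gripper open.
Joint ranges: [-3.01, 3.01], [-1.01, 2.22], [0.06, 2.58], [-1.02, 4.17], [0.09, 2.62], [-3.14, 3.14]. Speed limits (rad/s): [2.57, 2.57, 3.14, 3.14, 3.14, 3.14].

INTERFACE

Orientations are given as a rotation vector (axis times angle).
In Python, from station import monitor, eyes, finish_job gives the robot as it stands. The module is installed in compiled form; this text tells all that it offers.
- The arm moves only by the tool step_arm, never from a script. Its argument "commands" is a list of rows, each a list of 3 entries, a list of its own where there are three numbers: the opening in per cent of the stroke, from 0 (shut) to 100 (fully open), then the shift along the tool's x, y, z in mm, then the turn about the tool's z in degrees. In form: [[hand, [x, y, z], yaw], ...]. A call has 1 to 12 rows; each row is the pose to reach, as a shift and turn from the pose commanded when the call began, along the tool's axes at that moment; what a row does not reach only later rows make up. A row lasts 1/8 s, in which the tool goes at most 62.5 mm and 10.7 degrees, less where a joint would pass 70% of its speed; a pose out of reach is approached as far as the arm can. A call with a gripper value outside its range is refused whole. The fingers move at their own pace and stop on an object; "squeeze" is the grip in N (left out, the last holds). Time passes only in rows, so rows that repeat a pose let the fingers close. It gives the time, the measured TCP pose, the force, the opening and the grip force at its end, in the units of the state.
- monitor.get_obs(): the state, without advancing time (a new reading comes with each control period).
- eyes.get_image(name): name is "side" or "top" or "wrist"; returns the picture (420x560x3 uint8, red, green, blue); there is no depth.
- eyes.camera_info(name): a dict with "camera_matrix" (3x3 intrinsics, pixels), "extrinsics" (4x4, takes a point from camera to world coordinates). Camera axes: x right, y down, z forward; pixel columns grow to the right and rows downward; lengths in m; the calibration is good to about 2 mm. A picture is of the moment at which its call begins: read the wrist's pose just before it. camera_info takes no time and is no camera call; for the wrist camera it gives the pose at the moment of the call.
- finish_job(): hands the job in; it is judged then, once.
The state is a dict: "t": time; "q": joint angles; "dq": joint speeds; "effort": joint torques, N m; "tool_pos": TCP position; "tool_rot": TCP orientation; "contact_force": force on the tool from outside, world axes, zero at the start; "wrist_torque": the same for the moment, N m; "opening": finger opening in m; "grip_force": force on a finger pad.
Only numpy, scipy, OpenCV 4.12 (cv2) and the standard library are available. Lean on these libraries where they do the work, as an engineer would, in place of code of your own. Each camera call takes 0.05 s, during which the arm holds its last target. There are 200 camera calls.

## Working session

There is one attempt and no reset: what is moved stays moved. The work goes in short steps, Python scripts to look and compute and a tool call to move; the robot and the scene stay as the last step left them, time stands still between calls to the robot, and variables do not carry over. Pictures are saved under pics/ and viewed, at most 10 in all, crops included, and the job is handed in when it is done.

Besides the shell and the picture viewer there is one more tool, called after "Emit:" as name(argument=value, ...) on one line, values as JSON. step_arm: Moves the arm, as the interface text tells. Its arguments: {"type":"object","properties":{"commands":{"type":"array"},"squeeze":{"type":"number"}},"required":["commands"]}

```bash
mkdir -p pics
python3 - <<'E'
from station import monitor, eyes
import cv2,numpy as np
o=monitor.get_obs();print(o)
ims=[]
for n in("top","side"):
    im=eyes.get_image(n);c=eyes.camera_info(n);print(n,c)
    cv2.imwrite(f"pics/{n}0.png",im[:,:,::-1])
E
```

```text
{'t': 0.0, 'q': array([-1.43798388e+00,  5.33506448e-02,  1.61427553e+00, -2.63964573e-05,
        1.47601533e+00, -1.19008535e-01]), 'dq': array([-0.00115591, -0.00089211,  0.00038735,  0.00059343, -0.00231326,
       -0.00043069]), 'effort': array([-8.69352880e-05, -3.93684554e+01, -3.70174885e+01, -1.04177227e-04,
        6.97415555e-03,  2.27923852e-05]), 'tool_pos': array([ 0.15568687, -0.6050232 ,  0.40347755]), 'tool_rot': array([-3.11469008e+00, -3.94261804e-01,  6.34436136e-05]), 'contact_force': array([0.4754996 , 0.31855859, 0.48476619]), 'wrist_torque': array([ 0.02709455, -0.05210588,  0.03434866]), 'grip_force': 0.0, 'opening': 0.08509717210911728}
top {'camera_matrix': array([[452.75517663,   0.        , 281.95198471],
       [  0.        , 452.75517663, 208.21539515],
       [  0.        ,   0.        ,   1.        ]]), 'extrinsics': array([[ 0.1770079 , -0.96443268,  0.19631051,  0.42387478],
       [-0.98420357, -0.17413817,  0.03192529, -0.0206723 ],
       [ 0.00339536, -0.19886053, -0.98002192,  1.10030316],
       [ 0.        ,  0.        ,  0.        ,  1.        ]])}
side {'camera_matrix': array([[506.39721176,   0.        , 273.09257509],
       [  0.        , 506.39721176, 212.56143887],
       [  0.        ,   0.        ,   1.        ]]), 'extrinsics': array([[-0.96908035, -0.12796761,  0.21096817,  0.41870774],
       [-0.24548773,  0.58623968, -0.77204845,  0.76538989],
       [-0.02488072, -0.79996708, -0.59952783,  0.67571281],
       [ 0.        ,  0.        ,  0.        ,  1.        ]])}
```

View pics/top0.png

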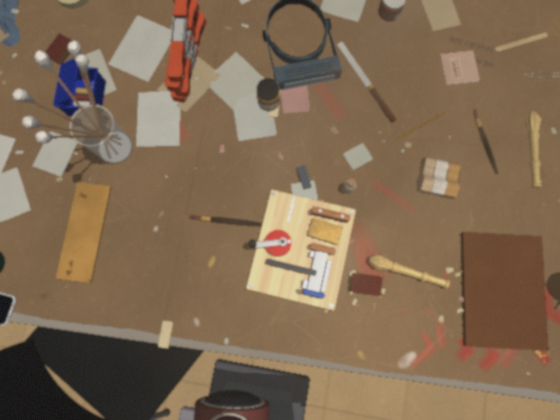

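View pics/side0.png

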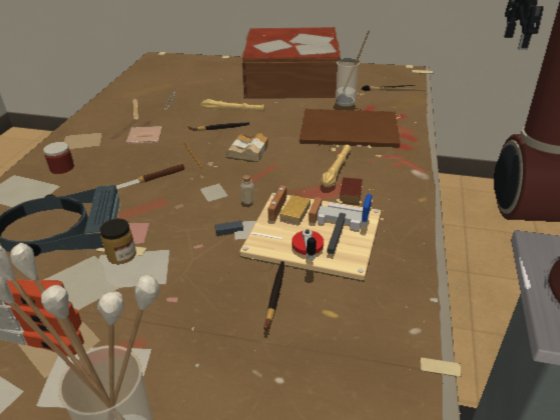

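The top view shows the jig with its corners near (272,192), (355,208), (332,307) and (248,290). The cam is at (277,243) with its lever pointing image-left, the blue plate is at (313,294) and the fence at (330,213). In the side view the post is at (310,243) and the plate at (367,207). Next I'll measure the jig pose.

```bash
cat > h.py <<'E'
import numpy as np,cv2
from station import monitor,eyes
from scipy.spatial.transform import Rotation as R
def ray(n,uv,z,c=None):
    c=c or eyes.camera_info(n);K=c["camera_matrix"];T=c["extrinsics"]
    d=T[:3,:3]@np.linalg.solve(K,[uv[0],uv[1],1]);o=T[:3,3];return (o+d*(z-o[2])/d[2])
def proj(n,p,c=None):
    c=c or eyes.camera_info(n);T=np.linalg.inv(c["extrinsics"]);q=c["camera_matrix"]@(T[:3,:3]@p+T[:3,3]);return q[:2]/q[2]
E
python3 - <<'E'
from h import *
im=cv2.imread("pics/top0.png");hsv=cv2.cvtColor(im,cv2.COLOR_BGR2HSV)
roi=np.zeros(im.shape[:2],np.uint8);roi[180:318,236:366]=1
m=((hsv[...,2]>170)&(hsv[...,0]>8)&(hsv[...,0]<35)&(roi>0)).astype(np.uint8)
m=cv2.morphologyEx(m,cv2.MORPH_OPEN,np.ones((3,3)))
cs,_=cv2.findContours(m,0,2);c=max(cs,key=cv2.contourArea)
# hull in world at z=.015
w=np.array([ray("top",p[0]+0.,.015)[:2] for p in cv2.convexHull(c)],np.float32)
r=cv2.minAreaRect(w);print(r);print(cv2.boxPoints(r))
def blob(mask,z,n="top"):
    ys,xs=np.nonzero(mask&(roi>0));print(len(xs),xs.mean(),ys.mean(),ray(n,(xs.mean(),ys.mean()),z))
h,s,v=hsv[...,0],hsv[...,1],hsv[...,2]
print("red");blob(((h<6)|(h>174))&(s>190)&(v>140),.033)
print("blue");blob((h>105)&(h<130)&(s>120),.077)
a=cv2.resize(im[180:318,236:366],None,fx=4,fy=4,interpolation=cv2.INTER_CUBIC)
cv2.imwrite("pics/crop0.png",a)
E
```

```text
((0.5679630041122437, -0.05024820566177368), (0.2158723920583725, 0.2798827290534973), 86.3267593383789)
[[ 0.42139408 -0.14899716]
 [ 0.7007018  -0.16692817]
 [ 0.7145319   0.04850075]
 [ 0.43522424  0.06643176]]
red
0 nan nan [nan nan nan]
blue
21 312.8095238095238 293.14285714285717 [ 0.45150945 -0.08890424  0.077     ]<stdin>:11: RuntimeWarning: Mean of empty slice.
  ret = ret.dtype.type(ret / rcount)
```

View pics/crop0.png

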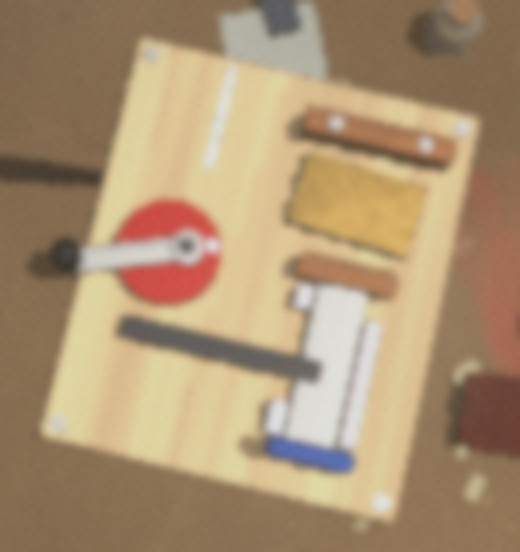

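The crop shows the board corners at (142,38), (480,118), (395,520) and (42,435). The pivot is at (187,246), the post at (65,254), and the white line runs from (210,165) to (233,68). The blue plate is at (310,453).

```bash
cat >> h.py <<'E'
def jigfit():
    cr=np.array([(142,38),(480,118),(395,520),(42,435)])
    px=(cr+.5)/4-.5+[236,180]
    W=np.array([ray("top",p,.015)[:2] for p in px])
    J=np.array([(.125,.115),(.125,-.1),(-.125,-.1),(-.125,.115)])
    r,rs=R.align_vectors(np.c_[W-W.mean(0),np.zeros(4)],np.c_[J-J.mean(0),np.zeros(4)])
    yaw=r.as_rotvec()[2];Rm=np.array([[np.cos(yaw),-np.sin(yaw)],[np.sin(yaw),np.cos(yaw)]])
    return yaw,W.mean(0)-Rm@J.mean(0),Rm,rs
E
python3 - <<'E'
from h import *
yaw,t,Rm,rs=jigfit();print("yaw",yaw,np.degrees(yaw),"t",t,rs)
f=lambda c:(np.array(c)+.5)/4-.5+[236,180]
inv=lambda w:Rm.T@(w[:2]-t)
for n,c,z in [("pivot",(187,246),.045),("post",(65,254),.084),("line0",(210,165),.015),("line1",(233,68),.015),("plate",(310,453),.077),("blockc",(357,207),.033)]:
    w=ray("top",f(c),z);print(n,w,"jig",inv(w))
o=monitor.get_obs();M=R.from_rotvec(o["tool_rot"]).as_matrix();print(M)
p=R.from_rotvec(o["tool_rot"]).as_matrix()
E
```

```text
yaw -0.057263585577718185 -3.280961773389462 t [ 0.55352566 -0.05719066] 0.0033774955377312587
pivot [ 0.55797855 -0.00120191  0.045     ] jig [0.00124123 0.05615183]
post [0.53635761 0.06495366 0.084     ] jig [-0.02413051  0.12096155]
line0 [ 0.61301913 -0.00565458  0.015     ] jig [0.05644642 0.05485655]
line1 [ 0.675106  -0.0090217  0.015    ] jig [0.11862424 0.05504833]
plate [ 0.45221095 -0.08949868  0.077     ] jig [-0.09929959 -0.03805353]
blockc [ 0.6004428  -0.09645931  0.033     ] jig [ 0.04908767 -0.0365191 ]
[[ 9.68464975e-01  2.49149609e-01 -2.53132008e-04]
 [ 2.49149641e-01 -9.68463205e-01  1.86464152e-03]
 [ 2.19425670e-04 -1.86890775e-03 -9.99998230e-01]]
```

```bash
cat >> h.py <<'E'
def jw(p,yaw,t,Rm): return Rm@np.array(p)+t
def shift(goal,tip_z,xang):
    "goal world xy, tip height, desired world angle of tool x (deg) -> tool-axis shift mm, yaw deg"
    o=monitor.get_obs();M=R.from_rotvec(o["tool_rot"]).as_matrix()
    d=np.r_[goal,tip_z+.173]-o["tool_pos"]
    a=np.degrees(np.arctan2(M[1,0],M[0,0]))
    return np.round(M.T@d*1000,1),round((a-xang+180)%360-180,1)
def arc(th,d,r=.070):
    yaw,t,Rm,_=jigfit();u=np.array([np.cos(th),np.sin(th)]);tg=np.array([np.sin(th),-np.cos(th)])
    return Rm@(np.array([.0015,.055])+r*u-d*tg)+t, np.degrees(th+yaw)
E
python3 -c "
from h import *
g,a=arc(1.94,.037);print(g,a,shift(g,.16,a))"
```

```text
[0.5014732  0.05289962] 107.87285048199024 (array([ 498.8, -550.9,   71.7]), np.float64(-93.4))
```

Emit:
step_arm(commands=[[0, [45, -50, 0], -9], [0, [90, -100, 5], -18], [0, [135, -150, 10], -27], [0, [180, -200, 15], -36], [0, [225, -250, 20], -45], [0, [270, -300, 25], -54], [0, [315, -350, 30], -63], [0, [360, -400, 35], -72], [0, [405, -450, 45], -81], [0, [450, -500, 55], -90], [0, [499, -551, 70], -93.4], [0, [499, -551, 70], -93.4]])

```text
t: 1.6
tool_pos: [0.5021, 0.0549, 0.3342]
tool_rot: [1.849, 2.54, -0.0]
contact_force: [0.9, -0.7, 0.5]
opening: 0.0
grip_force: 0.0
```

```bash
python3 -c "
from h import *
o=monitor.get_obs();print(o['t'],o['tool_pos'],o['opening'])
g,a=arc(1.94,.037);print(g,a,shift(g,.06,a))
c=eyes.camera_info('wrist');im=eyes.get_image('wrist');cv2.imwrite('pics/w1.png',im[:,:,::-1])
yaw,t,Rm,_=jigfit()
for n,p in (('post',(-.0238,.1203,.084)),('pivot',(.0015,.055,.045)),('plate',(-.099,-.04,.077))): print(n,proj('wrist',np.r_[Rm@p[:2]+t,p[2]],c))
"
```

```text
1.6 [0.50211155 0.05487169 0.33418249] 1.1628085685067536e-05
[0.5014732  0.05289962] 107.87285048199024 (array([ -1.7,  -1.2, 101.2]), np.float64(0.0))
post [321.91906245 220.06164624]
pivot [313.13216693 273.55718333]
plate [179.92539882 339.89929084]
```

View pics/w1.png

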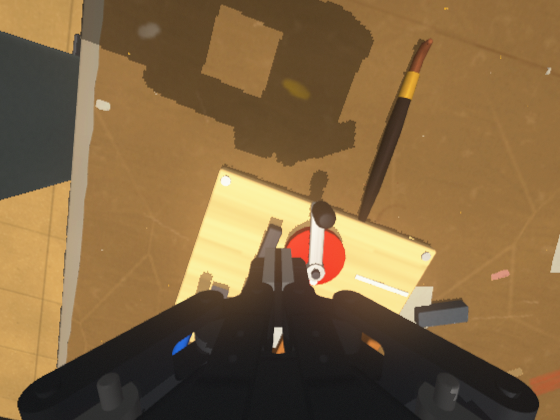

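The wrist view shows the post at (324,214) and the pivot at (316,274), within 6 px of the prediction. The shut fingertips are at about (280,255), beside the post and clear to descend.

Emit:
step_arm(commands=[[0, [-2, -1, 30], 0], [0, [-2, -1, 70], 0], [0, [-2, -1, 101], 0], [0, [-2, -1, 101], 0], [0, [-2, -1, 101], 0]])

```text
t: 2.28
tool_pos: [0.5018, 0.0504, 0.2348]
tool_rot: [1.85, 2.538, 0.001]
contact_force: [0.4, 1.3, 0.5]
opening: 0.0003
grip_force: 0.0
```

```bash
python3 -c "
from h import *
o=monitor.get_obs();print(o['t'],o['tool_pos'],o['contact_force'])
for th in np.r_[1.94,np.arange(1.85,.0,-.15)]:
  g,a=arc(th,.0235);print(round(th,2),*shift(g,.06,a))
"
```

```text
2.275 [0.5018206  0.05039703 0.23479806] [0.35809635 1.32547745 0.48539115]
1.94 [ 2.5 13.9  1.8] -0.1
1.85 [ 4.3 20.3  1.8] 5.1
1.7 [ 6.1 31.2  1.8] 13.7
1.55 [ 6.2 42.3  1.8] 22.3
1.4 [ 4.7 53.3  1.9] 30.9
1.25 [ 1.5 63.9  1.9] 39.5
1.1 [-3.2 73.9  1.9] 48.1
0.95 [-9.4 83.1  1.9] 56.7
0.8 [-16.8  91.2   1.9] 65.3
0.65 [-25.4  98.2   1.9] 73.9
0.5 [-35.  103.8   1.9] 82.5
0.35 [-45.3 107.9   2. ] 91.0
0.2 [-56.  110.4   2. ] 99.6
0.05 [-67.1 111.3   2. ] 108.2
```

Emit:
step_arm(commands=[[0, [2, 7, 1], 0], [0, [2.5, 13.9, 1], 0], [0, [4.3, 20.3, 1], 5], [0, [6.1, 31.2, 1], 13.7], [0, [6.2, 42.3, 1], 22.3], [0, [4.7, 53.3, 1], 30.9], [0, [1.5, 63.9, 1], 39.5], [0, [-3.2, 73.9, 1], 48.1], [0, [-9.4, 83.1, 1], 56.7], [0, [-9.4, 83.1, 1], 56.7]])

```text
t: 3.52
tool_pos: [0.5842, 0.0672, 0.2334]
tool_rot: [2.832, 1.358, 0.002]
contact_force: [0.4, -1.3, -0.2]
opening: -0.0003
grip_force: 0.0
```

```bash
python3 -c "
from h import *
o=monitor.get_obs();print(o['t'],o['tool_pos'],o['contact_force'])
im=eyes.get_image('side')[:,:,::-1]
cv2.imwrite('pics/s2.png',cv2.resize(im[170:290,230:400],None,fx=4,fy=4,interpolation=2))
for th in np.r_[.95:.0:-.15]:
  g,a=arc(th,.0235);print(round(th,2),*shift(g,.06,a))
"
```

```text
3.525 [0.58424797 0.06721058 0.23336128] [ 0.36065808 -1.30908944 -0.18641312]
0.95 [-0.2  0.1  0.1] 0.1
0.8 [ 2.5 10.8  0.1] 8.7
0.65 [ 3.6 21.8  0.1] 17.3
0.5 [ 3.  32.9  0.2] 25.9
0.35 [ 0.8 43.7  0.2] 34.5
0.2 [-3.1 54.1  0.2] 43.1
0.05 [-8.4 63.8  0.2] 51.7
```

View pics/s2.png

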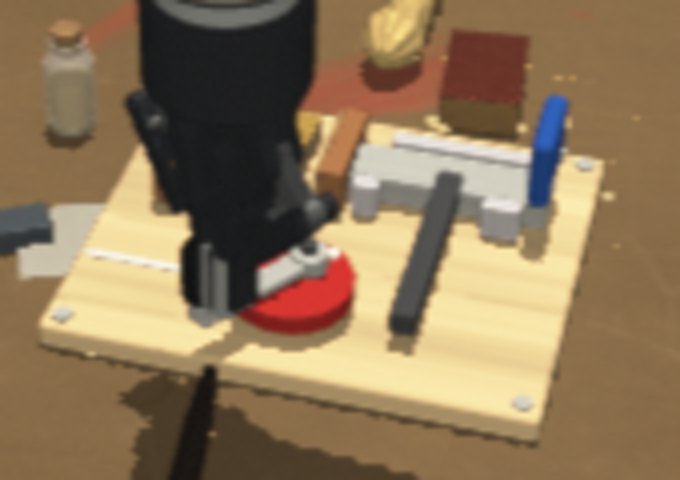

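The side view shows the lever following the fingertips, now pointing about 0.9 rad from the line, with nothing disturbed. Continue to about 0.1 rad.

Emit:
step_arm(commands=[[0, [2.5, 10.8, 0], 8.7], [0, [3.6, 21.8, 0], 17.3], [0, [3, 32.9, 0], 25.9], [0, [0.8, 43.7, 0], 34.5], [0, [-3, 54, 0], 43], [0, [-6, 60, 0], 48], [0, [-6, 60, 0], 48], [0, [-6, 60, 0], 48]])

```text
t: 4.58
tool_pos: [0.6261, 0.0247, 0.2329]
tool_rot: [3.14, 0.089, -0.0]
contact_force: [-0.3, 0.8, 0.5]
opening: -0.0001
grip_force: 0.3
```

```bash
python3 -c "
from h import *
o=monitor.get_obs();print(o['t'],o['tool_pos'],o['contact_force'])
c=eyes.camera_info('wrist');wim=eyes.get_image('wrist')[:,:,::-1]
tim=eyes.get_image('top')[:,:,::-1]
cv2.imwrite('pics/top3r.png',tim);cv2.imwrite('pics/w3r.png',wim);np.save('w3.npy',c['extrinsics'])
cv2.imwrite('pics/c3.png',np.hstack([cv2.resize(wim,(400,300)),cv2.resize(tim[180:318,246:356],(240,300),interpolation=2)]))
yaw,t,Rm,_=jigfit()
for n,p in (('post0',(.0715,.055,.084)),('pivot',(.0015,.055,.045))): print(n,proj('wrist',np.r_[Rm@p[:2]+t,p[2]],c))
for th in (.1,0,-.05):
  g,a=arc(th,.0235);print(round(th,2),*shift(g,.06,a))
"
```

```text
4.575 [0.62614876 0.0247343  0.23288187] [-0.30837534  0.81393458  0.5186403 ]
post0 [344.80422482 288.10505959]
pivot [312.76383896 347.5698169 ]
0.1 [ 1.   0.7 -0.2] 0.8
0 [ 2.9  7.8 -0.2] 6.5
-0.05 [ 3.5 11.4 -0.2] 9.4
```

View pics/c3.png

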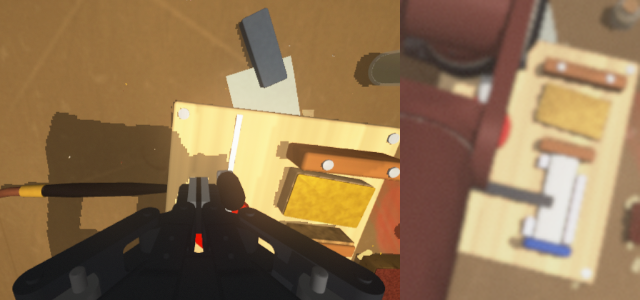

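The wrist view shows the post just ahead of the fingers, at about (231,180) in the scaled picture, and still slightly short of the white line. I'll push almost to nominal zero, back off, lift and stand behind the plate, then look.

Emit:
step_arm(commands=[[0, [2.2, 5, 0], 4.2], [0, [2.2, 5, 0], 4.2], [0, [2.2, 5, 0], 4.2], [0, [2.2, -15, 0], 4.2], [0, [2.2, -20, -40], 4.2], [0, [0, -20, -90], 6.5], [0, [-50, 10, -100], 6.5], [0, [-110, 45, -100], 6.5], [0, [-165, 80, -100], 6.5], [0, [-215, 105, -100], 6.5], [0, [-228, 108, -100], 6.5], [0, [-228, 108, -100], 6.5]])

```text
t: 6.18
tool_pos: [0.4039, -0.0954, 0.3329]
tool_rot: [3.14, -0.094, 0.002]
contact_force: [0.1, -0.5, -0.7]
opening: -0.0
grip_force: 0.0
```

```bash
python3 -c "
from h import *
o=monitor.get_obs();print(o['t'],o['tool_pos'],o['contact_force'])
tim=eyes.get_image('top')[:,:,::-1];sim=eyes.get_image('side')[:,:,::-1]
cv2.imwrite('pics/top4r.png',tim);cv2.imwrite('pics/s4r.png',sim)
cv2.imwrite('pics/c4.png',np.hstack([cv2.resize(sim[180:280,235:395],(480,300),interpolation=2),cv2.resize(tim[180:318,246:356],(240,300),interpolation=2)]))
yaw,t,Rm,_=jigfit()
for th in (-.1,0,.1):
  p=np.r_[Rm@(np.array([.0015+.07*np.cos(th),.055+.07*np.sin(th)]))+t,.084]
  print(th,proj('top',p),(proj('side',p)-[235,180])*3)
M=R.from_rotvec(o['tool_rot']).as_matrix();print(np.degrees(np.arctan2(M[1,0],M[0,0])-yaw))
print('jig tool',Rm.T@(o['tool_pos'][:2]-t))
"
```

```text
6.175 [ 0.40392451 -0.09542212  0.33286241] [ 0.0511064  -0.52482845 -0.66185514]
-0.1 [293.02077773 210.23723269] [119.9578465  82.7052237]
0 [290.08402653 209.39179127] [116.27076344  88.70887348]
0.1 [287.07886719 208.8380381 ] [113.56849231  94.94849756]
-0.13965349425172985
jig tool [-0.14716786 -0.04673081]
```

View pics/c4.png

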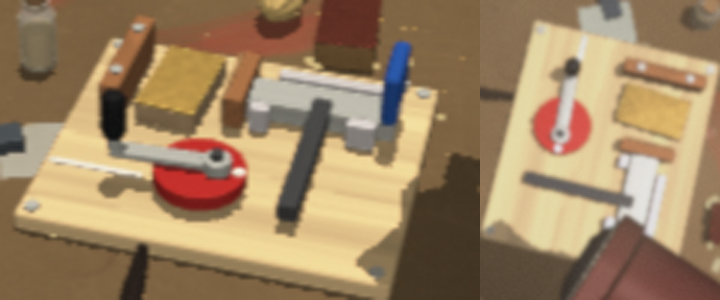

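The lever is nearly on the line: the post top is at (115,92) in the side crop, where zero predicts (116,89). The block, jaw and plate are untouched. I'll quantify the remaining angle from the lever and post pixels.

```bash
python3 -c "
from h import *
yaw,t,Rm,_=jigfit();c=eyes.camera_info('side')
def tops(n,f,box,zs=.084):
  im=cv2.imread(f);x0,y0,x1,y1=box
  g=cv2.cvtColor(im,7)[y0:y1,x0:x1]
  m=(g<60).astype(np.uint8);k,l,s,ce=cv2.connectedComponentsWithStats(m)
  for i in range(1,k):
    if s[i,4]>8:
      u=ce[i]+[x0,y0];print(n,s[i],u)
      for z in (.071,.067,.084): print('  z',z,Rm.T@(ray(n,u,z)[:2]-t)-[.0015,.055])
tops('top','pics/top4r.png',(278,198,302,222))
tops('side','pics/s4r.png',(262,205,285,235))
for n,f,box in (('top','pics/top4r.png',(265,222,300,255)),('side','pics/s4r.png',(280,220,325,255))):
  im=cv2.imread(f).astype(int);x0,y0,x1,y1=box;b=im[y0:y1,x0:x1]
  m=((b[...,2]>110)&(b[...,1]<75)&(b[...,0]<75)).astype(np.uint8)
  cs,_=cv2.findContours(m,0,2);q=cv2.convexHull(max(cs,key=cv2.contourArea))
  P=np.array([Rm.T@(ray(n,p[0]+[x0,y0],.033)[:2]-t)-[.0015,.055] for p in q],np.float32)
  ce,r=cv2.minEnclosingCircle(P);print(n,'disc',ce,r,np.arctan2(ce[1],ce[0]))
"
```

```text
side [  7   0  13  22 158] [273.53164557 215.47468354]
  z 0.071 [0.07011379 0.0021698 ]
  z 0.067 [ 0.07178922 -0.00283321]
  z 0.084 [0.06466863 0.01842959]Traceback (most recent call last):
  File "<string>", line 17, in <module>
    cs,_=cv2.findContours(m,0,2);q=cv2.convexHull(max(cs,key=cv2.contourArea))
                                                  ~~~^^^^^^^^^^^^^^^^^^^^^^^^
ValueError: max() iterable argument is empty
```

```bash
python3 -c "
from h import *
yaw,t,Rm,_=jigfit()
f=lambda u,z:Rm.T@(ray('top',u,z)[:2]-t)-[.0015,.055]
im=cv2.imread('pics/top4r.png');im0=im[198:222,278:302];g=cv2.cvtColor(im0,7)
for th in (70,85,100):
  k,l,s,ce=cv2.connectedComponentsWithStats((g<th).astype(np.uint8))
  for i in range(1,k):
    if s[i,4]>8: print(th,s[i],ce[i]+[278,198],f(ce[i]+[278,198],.08))
b=im[222:256,262:302].astype(int);m=((b[...,2]-b[...,1]>60)&(abs(b[...,1]-b[...,0])<35)).astype(np.uint8);print(m.sum())
cs,_=cv2.findContours(m,0,2);q=cv2.convexHull(max(cs,key=cv2.contourArea))
P=np.array([f(p[0]+[262,222],.033) for p in q],np.float32);print('disc',cv2.minEnclosingCircle(P))
# same disc in start image, lever ~1.94
L=im[215:246,275:295].astype(int);d=(L.max(2)-L.min(2)<30)&(L.min(2)>120)
ys,xs=np.nonzero(d);W=np.array([f((x+275,y+215),.041) for x,y in zip(xs,ys)]);W=W[(W[:,0]>.01)&(W[:,0]<.06)]
print(len(W),np.polyfit(W[:,0],W[:,1],1),W.mean(0))
"
```

```text
70 [ 8 11  4  5 14] [287.14285714 211.28571429] [0.06490338 0.00565144]
85 [ 7 10  6  7 31] [287.61290323 210.83870968] [0.06617365 0.00484314]
100 [ 6  9  7  8 40] [287.375 210.875] [0.06596328 0.00535487]
391
disc ((0.010950552299618721, -0.00633198069408536), 0.02998293563723564)
105 [0.07402183 0.00053845] [0.0363857  0.00323179]
```

Emit:
step_arm(commands=[[0, [40, -40, -10], 0], [0, [80, -80, -20], 0], [0, [120, -115, -30], 0], [0, [148, -134, -30], 0], [0, [148, -134, -30], 0], [0, [148, -134, -30], 0]])

```text
t: 7.02
tool_pos: [0.5603, 0.03, 0.362]
tool_rot: [3.14, -0.091, -0.002]
contact_force: [0.3, 0.2, -0.0]
opening: 0.0001
grip_force: 0.0
```

```bash
python3 -c "
from h import *
o=monitor.get_obs();print(o['t'],o['tool_pos'])
c=eyes.camera_info('wrist');im=eyes.get_image('wrist')[:,:,::-1]
cv2.imwrite('pics/w5.png',im)
import pickle;pickle.dump(c,open('w5.pkl','wb'))
yaw,t,Rm,_=jigfit()
for n,p in (('post0',(.0715,.055,.084)),('pivot',(.0015,.055,.045)),('l0',(.054,.055,.015)),('l1',(.12,.055,.015))): print(n,proj('wrist',np.r_[Rm@p[:2]+t,p[2]],c))
"
```

```text
7.025 [0.56028168 0.02999344 0.36196049]
post0 [317.4856232  126.44704907]
pivot [309.78082402 197.03081256]
l0 [308.3959524  142.22847437]
l1 [310.40697339  74.62001291]
```

View pics/w5.png

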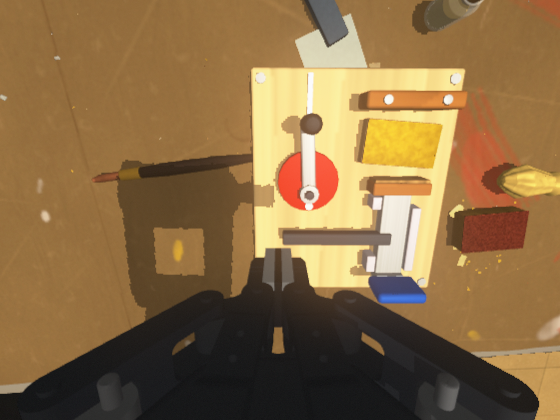

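The wrist view shows the post top at (312,122), where zero predicts (317.5,126.4). The pivot is at (310,195) and the line's far end at (310,74). So the lever is about 5 mm short of the line.

```bash
python3 -c "
from h import *
import pickle;c=pickle.load(open('w5.pkl','rb'));yaw,t,Rm,_=jigfit()
im=cv2.imread('pics/w5.png')
f=lambda u,z:(Rm.T@(ray('wrist',u,z,c)[:2]-t)-[.0015,.055])*1000
g=cv2.cvtColor(im,7)[105:140,295:330];k,l,s,ce=cv2.connectedComponentsWithStats((g<60).astype(np.uint8))
for i in range(1,k):
  if s[i,4]>50:print(s[i],ce[i]+[295,105],f(ce[i]+[295,105],.084))
print('pivot',f((309.5,195),.045),'dot',f((309,206.5),.033),'line',f((310.5,74),.015),f((309,112),.015))
L=im[135:185,298:320].astype(int);d=(L.max(2)-L.min(2)<40)&(L.min(2)>120);ys,xs=np.nonzero(d)
W=np.array([f((x+298,y+135),.041) for x,y in zip(xs,ys)]);print(len(W),np.polyfit(W[:,0],W[:,1],1),W.mean(0))
for th in (.075,0):
  for d in (.045,.021):
    gg,a=arc(th,d);print(th,d,*shift(gg,.06,a))
"
```

```text
pivot [2.1349777  0.35384864] dot [-13.63140629  -0.85533208] line [ 1.19067014e+02 -7.44925570e-02] [83.06697667  0.30547652]
621 [0.04629498 0.52485882] [37.85447088  2.27733096]
0.075 0.045 [ 66.6 -18.2 129. ] -4.4
0.075 0.021 [ 68.5   5.7 129. ] -4.4
0 0.045 [ 70.2 -13.1 129. ] -0.1
0 0.021 [ 70.2  10.9 129. ] -0.1
```

Emit:
step_arm(commands=[[0, [35, -20, 20], 0], [0, [70, -20, 70], 0], [0, [70, -20, 128], 0], [0, [70, -20, 128], 0], [0, [70, 0, 128], 0], [0, [70, 5, 128], 0], [0, [70, 10.3, 128], 0], [0, [70, 10.3, 128], 0], [0, [70, 10.3, 128], 0], [0, [70, -20, 128], 0], [0, [70, -20, 70], 0], [0, [35, -20, 20], 0]])

```text
t: 8.57
tool_pos: [0.5967, 0.0475, 0.3438]
tool_rot: [3.139, -0.091, -0.001]
contact_force: [0.3, -0.1, 1.7]
opening: 0.0
grip_force: 0.0
```

Emit:
step_arm(commands=[[0, [-35, 20, -20], 0], [0, [-35, 20, -20], 0], [0, [-35, 20, -20], 0]])

```text
t: 8.95
tool_pos: [0.56, 0.0295, 0.3619]
tool_rot: [3.14, -0.092, -0.002]
contact_force: [-1.1, 0.6, -0.5]
opening: -0.0002
grip_force: 0.0
```

```bash
python3 -c "
from h import *
o=monitor.get_obs();print(o['t'],o['tool_pos'])
c=eyes.camera_info('wrist');im=eyes.get_image('wrist')[:,:,::-1]
cv2.imwrite('pics/w6.png',im);cv2.imwrite('pics/w6c.png',cv2.resize(im[60:300,240:480],(600,600),interpolation=2))
yaw,t,Rm,_=jigfit()
f=lambda u,z:(Rm.T@(ray('wrist',u,z,c)[:2]-t)-[.0015,.055])*1000
L=im[135:185,298:325].astype(int);d=(L.max(2)-L.min(2)<40)&(L.min(2)>120);ys,xs=np.nonzero(d)
W=np.array([f((x+298,y+135),.041) for x,y in zip(xs,ys)]);print(len(W),np.polyfit(W[:,0],W[:,1],1),W.mean(0))
for n,p in (('post0',(.0715,.055,.084)),('pivot',(.0015,.055,.045)),('l1',(.12,.055,.015))): 
  u=proj('wrist',np.r_[Rm@p[:2]+t,p[2]],c);print(n,u,(u-[240,60])*2.5)
"
```

```text
8.95 [0.56000606 0.02947891 0.36193448]
610 [-0.02577515  0.5207134 ] [37.35275324 -0.44205923]
post0 [316.72551107 126.27346302] [191.81377767 165.68365755]
pivot [309.26105037 196.92557141] [173.15262593 342.31392851]
l1 [309.71954985  74.51729361] [174.29887463  36.29323403]
```

View pics/w6c.png

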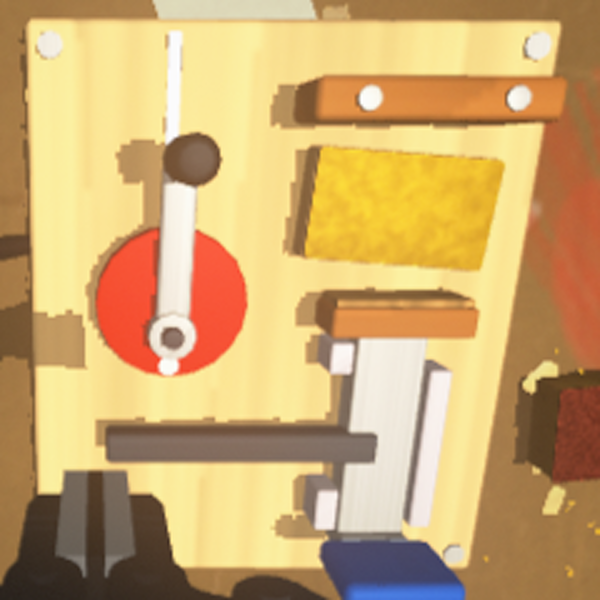

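The post top at (192,158) matches the zero prediction (192,166), and the measured lever angle is about 0. The slide is still back and the block untouched. Next I'll go behind the blue plate.

```bash
python3 -c "
from h import *
yaw,t,Rm,_=jigfit()
for x,z in ((-.15,.19),(-.15,.048),(-.118,.048),(-.092,.048)): print(shift(Rm@np.array([x,-.04])+t,z,np.degrees(yaw)))"
```

```text
(array([-151.5,  127.2,   -1.3]), np.float64(-0.1))
(array([-151.2,  127.2,  140.7]), np.float64(-0.1))
(array([-119.2,  127.2,  140.7]), np.float64(-0.1))
(array([-93.2, 127.1, 140.6]), np.float64(-0.1))
```

Emit:
step_arm(commands=[[0, [-45, 40, 0], 0], [0, [-90, 80, 0], 0], [0, [-135, 115, 0], 0], [0, [-151, 127, 0], 0], [0, [-151, 127, 40], 0], [0, [-151, 127, 95], 0], [0, [-151, 127, 140], 0], [0, [-151, 127, 140], 0], [0, [-135, 127, 140], 0], [0, [-120, 127, 140], 0], [0, [-114, 127, 140], 0], [0, [-114, 127, 140], 0]])

```text
t: 10.5
tool_pos: [0.4397, -0.0908, 0.2239]
tool_rot: [3.14, -0.092, 0.003]
contact_force: [-0.1, -0.9, -0.6]
opening: -0.0002
grip_force: 0.0
```

Emit:
step_arm(commands=[[0, [3, 0, 0], 0], [0, [6, 0, 0], 0], [0, [9, 0, 0], 0], [0, [12, 0, 0], 0], [0, [14, 0, 0], 0], [0, [16, 0, 0], 0], [0, [16, 0, 0], 0]])

```text
t: 11.38
tool_pos: [0.455, -0.0916, 0.2226]
tool_rot: [3.14, -0.092, 0.001]
contact_force: [-0.6, -0.0, 1.6]
opening: -0.0001
grip_force: 0.5
```

```bash
python3 -c "
from h import *
yaw,t,Rm,_=jigfit();o=monitor.get_obs();print(o['t'],Rm.T@(o['tool_pos'][:2]-t),o['contact_force'])
im=eyes.get_image('side')[:,:,::-1];cv2.imwrite('pics/s7.png',cv2.resize(im[170:290,235:395],(800,600),interpolation=2))"
```

```text
11.375 [-0.09634675 -0.04001278] [-0.55929445 -0.01834803  1.64301748]
```

View pics/s7.png

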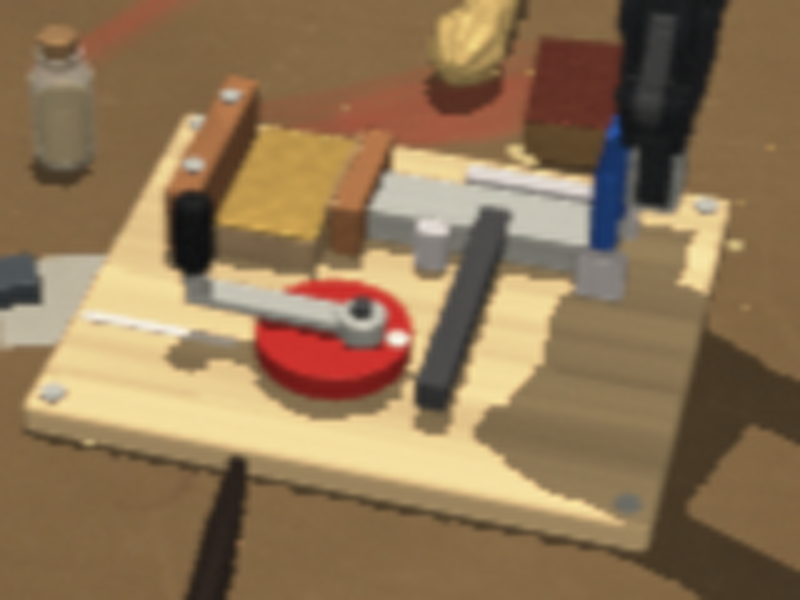

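The slide has moved smoothly and the jaw is at the block, with a small gap left to the fence. The lever is still on the line. That was my last picture, so I'll finish by force in small steps.

Emit:
step_arm(commands=[[0, [1, 0, 0], 0], [0, [2, 0, 0], 0], [0, [3, 0, 0], 0], [0, [4, 0, 0], 0], [0, [4, 0, 0], 0]])

```text
t: 12.05
tool_pos: [0.4589, -0.0918, 0.2226]
tool_rot: [-3.14, 0.092, -0.0]
contact_force: [-1.8, -0.2, 0.4]
opening: 0.0
grip_force: 1.0
```

Emit:
step_arm(commands=[[0, [0.7, 0, 0], 0], [0, [1.4, 0, 0], 0], [0, [1.4, 0, 0], 0]])

```text
t: 12.42
tool_pos: [0.4601, -0.0919, 0.2226]
tool_rot: [-3.14, 0.092, 0.001]
contact_force: [-4.4, 0.4, 2.9]
opening: 0.0003
grip_force: 2.3
```

Emit:
step_arm(commands=[[0, [0.6, 0, 0], 0], [0, [1.2, 0, 0], 0], [0, [1.2, 0, 0], 0]])

```text
t: 12.8
tool_pos: [0.4607, -0.0919, 0.2226]
tool_rot: [-3.14, 0.092, 0.007]
contact_force: [-10.6, -0.1, 7.4]
opening: -0.0001
grip_force: 5.2
```

Emit:
step_arm(commands=[[0, [0.6, 0, 0], 0], [0, [1, 0, 0], 0], [0, [1, 0, 0], 0]])

```text
t: 13.18
tool_pos: [0.4612, -0.092, 0.2226]
tool_rot: [-3.14, 0.092, 0.012]
contact_force: [-14.5, -0.6, 11.1]
opening: -0.0001
grip_force: 7.5
```

Emit:
step_arm(commands=[[0, [0.6, 0, 0], 0], [0, [1, 0, 0], 0], [0, [1, 0, 0], 0], [0, [1, 0, 0], 0]])

```text
t: 13.68
tool_pos: [0.4617, -0.092, 0.2226]
tool_rot: [-3.14, 0.091, 0.016]
contact_force: [-19.1, 1.4, 15.0]
opening: -0.0001
grip_force: 9.8
```

Emit:
step_arm(commands=[[0, [-10, 0, 0], 0], [0, [-40, 0, 0], 0], [0, [-40, 0, -60], 0], [0, [-40, 0, -120], 0], [0, [0, -45, -140], 0], [0, [40, -90, -140], 0], [0, [70, -127, -140], 0], [0, [88, -127, -140], 0], [0, [88, -127, -140], 0], [0, [88, -127, -140], 0]])

```text
t: 14.92
tool_pos: [0.5584, 0.0293, 0.3625]
tool_rot: [-3.14, 0.093, -0.0]
contact_force: [0.2, 0.1, -0.7]
opening: -0.0001
grip_force: 0.0
```

```bash
python3 -c "
from h import *
o=monitor.get_obs();print(o['t'],o['tool_pos'])
c=eyes.camera_info('wrist');im=eyes.get_image('wrist')[:,:,::-1];cv2.imwrite('pics/w8.png',im)
yaw,t,Rm,_=jigfit()
F=lambda u,z:(Rm.T@(ray('wrist',u,z,c)[:2]-t))*1000
L=im[135:185,298:325].astype(int);d=(L.max(2)-L.min(2)<40)&(L.min(2)>120);ys,xs=np.nonzero(d)
W=np.array([F((x+298,y+135),.041)-[1.5,55] for x,y in zip(xs,ys)]);print('lever',len(W),np.polyfit(W[:,0],W[:,1],1),W.mean(0))
h=cv2.cvtColor(im,cv2.COLOR_BGR2HSV)
gm=((h[...,0]>18)&(h[...,0]<30)&(h[...,1]>185)&(h[...,2]>140)).astype(np.uint8);gm[:, :335]=0;gm[:,470:]=0;gm[:80]=0;gm[220:]=0
gm=cv2.morphologyEx(gm,cv2.MORPH_CLOSE,np.ones((5,5)));gm=cv2.morphologyEx(gm,cv2.MORPH_OPEN,np.ones((5,5)))
q=max(cv2.findContours(gm,0,1)[0],key=cv2.contourArea)[:,0]
P=np.array([F(u,.033) for u in q],np.float32);print('block',cv2.minAreaRect(P),'x range',P[:,0].min(),P[:,0].max())
bm=((h[...,0]>105)&(h[...,0]<130)&(h[...,1]>150)&(h[...,2]>100)).astype(np.uint8);bm[:,:340]=0;bm[:200]=0
k,l,s,ce=cv2.connectedComponentsWithStats(bm);i=1+s[1:,4].argmax();print(s[i],'plate front edge top',F((ce[i][0],s[i][1]),.077))
"
```

```text
14.925 [0.55839838 0.02932141 0.36254755]
lever 615 [-0.02753173  0.64887488] [36.08984354 -0.34474102]
block ((64.65699768066406, -34.77421951293945), (73.2171401977539, 43.29462814331055), 89.88470458984375) x range 42.94487 86.36827
[384 272  45   9 351] plate front edge top [-68.02229325 -40.18240752]
```

```bash
python3 -c "
from station import finish_job
print(finish_job())"
```

```text
the job is handed in; nothing more can be done
None
```

I pushed the cam lever onto the white line first (measured within about 0.03 rad), then pushed the slide until the block sat square and snug against the fence (final push about 19 N). I then backed the arm clear and handed the job in at about 15 s; it returned no verdict, and I did not re-check the items round the jig after the last push.

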